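Let the coupe through the toy gas station's bollards with the latching mushroom button

ROBOT

A 6-joint arm with a two-finger parallel gripper is mounted at the origin on the work surface. World frame = base frame: x ahead of the robot, y to its left, z up, the work surface at z = 0. Lengths are in m, angles in degrees, forces in N, time in s.
With the tool pointing down it reaches from about 0.4 to 0.825 m from the base axis. Payload 7 kg.
Tool frame: the origin (TCP) lies between the finger pads; the fingertips stand 11 mm ahead of it and the grasp point (between the pads) lies 8 mm behind it; z points along the fingers, y is the direction in which the jaws open and shut (so a half turn about z gives the same grasp; the last joint's range is limited). The gripper opens to 88 mm and grips with 3 to 60 N. Pads are 19 mm wide; open, the fingers measure 130 mm over their backs; the gripper's body (78 mm by 193 mm) begins 47 mm behind the grasp point.
Start: joints at [91.965, 20.546, 0.682, 0, -70.136, -16.507], TCP at [0.169, 0.653, 0.238] pointing down, gripper open.
Joint ranges: [-176.03, 176.03], [-82.01, 121.73], [-58.28, 71.71], [-173.87, 95.51], [-174.79, -0.11], [-173.66, 173.66]. Speed limits (degrees/s): [136.94, 136.94, 172.46, 180, 180, 180].

INTERFACE

Orientations are given as [roll, pitch, yaw] about the fixed x, y, z axes, in that order (R = Rz(yaw) Ry(pitch) Rx(roll)).
In Python, from plant import r gives the robot as it stands.
- The arm moves only by the shell command python3 -m inch 'ROWS' [OPENING] [FORCE]. ROWS is JSON, a list of rows, each an object of numbers: "x", "y", "z": the shift along the tool's x, y, z as a fraction of full scale; "yaw": the turn about the tool's z as a fraction of full scale. In form: [{"x": .., "y": .., "z": .., "yaw": ..}, ...]. A call has 1 to 5 rows; each row shifts and turns the pose as measured when the row begins, along the tool's axes as they then stand; what a row does not reach is not made up. Full scale, the value 1, is 0.025 m for a shift and 4 degrees for a turn. A row lasts 1/12 s, in which the tool goes at most 41.7 mm and 7.16 degrees, less where a joint would pass 70% of its speed; a pose out of reach is approached as far as the arm can. A call with a number of a shift or a turn outside -1 to 1 is refused whole. A call with a gripper value outside its range is refused whole. OPENING is the opening, from -1 (shut) to 1 (fully open), set as the call begins (- or left out, the last holds). The fingers move at their own pace and stop on an object; FORCE is the grip in N (left out, the last holds). Time passes only in rows, so rows that do not move let the fingers close. It gives the time, the measured TCP pose, the force and the opening at its end, in the units of the state.
- r.get_state(): the state, without advancing time (a new reading comes with each control period).
- r.capture(name): name is "scene" or "top" or "wrist"; returns (picture, depth): 420x560x3 uint8, red, green, blue; 420x560 float32, m along the optical axis (not along the pixel's ray), 0 where there is no reading.
- r.camera_info(name): a dict with "mtx" (3x3 intrinsics, pixels), "k1" (the pictures are not rectified: a ray, as slopes to the right and down, at radius r is drawn at 1 + k1 r^2 times it, then the intrinsics apply), "pose" (4x4, takes a point from camera to world coordinates). Camera axes: x right, y down, z forward; pixel columns grow to the right and rows downward; lengths in m; the calibration is good to about 2 mm. A picture is of the moment at which its call begins: read the wrist's pose just before it. camera_info takes no time and is no camera call; for the wrist camera it gives the pose at the moment of the call.
- r.close_job(): hands the job in, once; it reports no verdict.
The state is a dict: "time_s": time; "joints": joint angles; "qd": joint speeds; "joint_torque": joint torques, N m; "tcp_pos": TCP position; "eef_rot": TCP orientation; "contact_force": force on the tool from outside, world axes, zero at the start; "moment": the same for the moment, N m; "gripper_width": finger opening in m.
Only numpy, scipy, OpenCV 4.12 (cv2) and the standard library are available. Lean on these libraries where they do the work, as an engineer would, in place of code of your own. Each camera call takes 0.05 s, during which the arm holds its last target. There are 200 camera calls.

TASK

On the toy gas station, press the red mushroom button down until it stays down by itself, which sinks the two bollards in the lane. Then push the silver coupe forward along the lane, wheels on the ground, until all of it is past the bollards. Then twist the mushroom clockwise, regripping as needed, until it springs fully up again and the bollards stand up behind the car; leave the car in the exit bay and the other things as they are.

Things in the scene. Friction and masses are not known exactly. Their poses are not given: they have to be found in the camera images.
- station: Yellow toy gas station, fixed. Origin: centre of its slab's underside, z up. Slab 250 (x) by 400 (y) by 8 mm, top (the ground) at z = 8. Two red pumps, 22 x 34, top at z = 52, at x = -4, y = -135 and 135. Black tyre stack, radius 20, top at z = 44, at x = -75, y = 135.
- lane_end (a point): Point on the lane's ground at its far end (station x = 60, y = 194, z = 8; station axes). The lane runs along y, centred on x = 60, from its open end at y = -200, where the car waits, to a kerb across it here. White kerbs at its sides: 76 mm clear between them, 6 wide, top at z = 18. The exit bay is between the bollards and here.
- bollard_line (a point): Point on the ground of the lane midway between the two red and white bollards (station x = 60, y = 0, z = 8; axes those of the station). They are 16 mm in diameter, 30 mm high when up, 36 mm apart along x.
- bollards (a joint): How far the two bollards are sunk, in m, geared to the mushroom (3.25 times its travel): 0 standing up, about 0.031 when the mushroom is latched, their tops then level with the ground.
- kiosk_roof (a point): Centre of the flat roof of the yellow kiosk with red fascia, on which the mushroom stands (station x = -70, y = 0, z = 58; station axes). The kiosk is 90 (x) by 120 (y) mm.
- stop_axis (a point): Point on the mushroom's vertical axis on the kiosk roof (station x = -60, y = 0, z = 58). Black collar, radius 18, 8 high, and a thin neck: fingers fit around the head down to 5 mm above the roof. The head turns with little friction (0.04 N m) and stays where left. To free it, turn it clockwise seen from above, 1.4 to 2.3 rad: how far differs each time and is not marked; it stops 0.5 rad beyond.
- stop_top (a point): Centre of the flat top of the red mushroom; moves up and down with it, does not turn. Station x = -60, y = 0, z = 100 when up. Head: fluted disc, diameter 50, height 20, so its underside is 20 below this point. Pressed at least 10.5 mm it catches; let go, it rests about 9.5 mm down. It resists with 2 N at first, 5.5 N as it meets the catch 4 to 5 mm down, then under 6 N to a hard stop at 12.5 mm.
- stop (a joint): How far the mushroom is pressed down, in m: 0 up, about 0.0095 latched, 0.0125 at the bottom. Turned past the catch while down, it pushes up with about 5 N, but a firm grip holds it down until the fingers open. Once turned past the catch it no longer latches when pressed.
- coupe: Silver die-cast toy coupe in the lane, 120 mm long (x, nose to +x), 58 wide, 40 high, 0.14 to 0.28 kg, loose. Origin: centre of its footprint at wheel bottom. Body 54 wide, z 8 to 26, with upright nose and tail at x = 60 and -60; cabin above. Its wheels do not turn: it slides, with a few newtons. Its nose points to +y of the station.
- buggy: Lime plastic toy buggy, 96 long (x), 66 wide, 61 high, loose, parked on the slab beside the kiosk. Origin: centre of its footprint. To be left alone.
- tow_truck: Brown wooden tow truck, 165 long (x), 78 wide, 96 high, loose on the shelf. Origin: centre of its footprint. To be left alone.
- tumbler: Glass tumbler, 72 mm in diameter at the rim, 100 high, loose on the shelf. Origin: centre of its underside. To be left alone.
- marble_jar: Amber glass jar with a blue cap, 64 mm in diameter, 90 high, loose on the shelf. Origin: centre of its underside. To be left alone.
Things that resemble listed ones, but are neither listed nor needed, are in the scene too. Of the things like the coupe, leave any that is blue, orange or turquoise; of the rest the smaller one is meant.

How it is judged (in metres and radians):
On the way, in this order (a step that is already met when the one before it is completed fails the run):
1. the mushroom stays down by itself, untouched, and the bollards are sunk (value of joint stop above 0.008 m and value of joint bollards above 0.026 m and contact force between each of the arm, the fingers and station below 0.3 N), for 0.3 s.
2. the whole coupe is past the bollards, in the lane, with the mushroom still down (y of coupe in the frame of station above 0.069 m and value of joint stop above 0.008 m), for 0.2 s.
At the end, for the whole second after the job is handed in: The mushroom is fully up (within 1.5 mm), the bollards stand up (within 4 mm), and the coupe rests upright on its wheels in the lane between the bollards and the far kerb, wholly past the bollards (its centre at least 66 mm beyond their line) (value of joint stop below 0.0015 m and value of joint bollards below 0.004 m and y of coupe in the frame of station between 0.066 and 0.16 m and x of coupe in the frame of station between 0.035 and 0.085 m and z of coupe in the frame of station below 0.012 m and angle between coupe's own z axis and vertical below 0.1 rad and linear speed of coupe below 0.02 m/s); the robot touches nothing.
It fails at once if the coupe is lifted off the ground or tipped (z of coupe in the frame of station above 0.022 m or angle between coupe's own z axis and vertical above 0.35 rad).
It fails at once if another thing is moved by more than 30 mm (distance of any of buggy, tow_truck, tumbler, marble_jar from where it was at the start of the episode above 0.03 m).
It fails at once if a glass is tipped (angle between any of tumbler, marble_jar's own z axis and vertical above 0.5 rad).
It also fails if it takes over 67 s, if anything falls off the work surface, if the arm or the gripper's body presses on something with over 40 N, if the wrist force passes 120 N, or if a joint passes its speed limit or range.

## Working session

There is one attempt and no reset: what is moved stays moved. The work goes in short steps, Python scripts to look and compute and a shell command to move; the robot and the scene stay as the last step left them, time stands still between calls to the robot, and variables do not carry over. Pictures are saved under pics/ and viewed, about 8 in all and at most 12, crops included, and the job is handed in when it is done.

```bash
ls; mkdir -p pics; python3 - <<'E'
from plant import r
import cv2,numpy as np,pickle
d={}
for n in("scene","top"):
    info=r.camera_info(n); p,z=r.capture(n); d[n]=(p,z,info)
    cv2.imwrite(f"pics/{n}0.png",p[:,:,::-1])
    print(n,np.round(info["mtx"],1).tolist(),info["k1"],np.round(info["pose"],3).tolist())
pickle.dump(d,open("d0.pkl","wb"))
print(r.get_state())
E
```

```text
pics
scene [[405.4, 0.0, 275.1], [0.0, 405.4, 206.4], [0.0, 0.0, 1.0]] -0.04912767112817902 [[-0.034, 0.636, -0.771, 1.558], [0.999, 0.007, -0.039, -0.011], [-0.019, -0.772, -0.636, 0.964], [0.0, 0.0, 0.0, 1.0]]
top [[420.8, 0.0, 276.5], [0.0, 420.8, 212.3], [0.0, 0.0, 1.0]] 0.00914403675982823 [[-0.021, -0.987, 0.159, 0.273], [-1.0, 0.021, -0.003, -0.049], [-0.001, -0.159, -0.987, 1.263], [0.0, 0.0, 0.0, 1.0]]
{'time_s': 0.1, 'joints': array([ 9.19674616e+01,  2.05878067e+01,  6.39179053e-01, -1.75748354e-02,
       -7.01356025e+01, -1.65075626e+01]), 'qd': array([-0.09338101, -0.05870941,  0.13274113,  0.09103644, -0.03561436,
        0.03972974]), 'joint_torque': array([-1.25975836e-03, -5.84165025e+01,  2.93744355e+01,  7.01520368e+00,
        1.01083657e-02, -6.08999835e-05]), 'tcp_pos': array([0.16937617, 0.65297188, 0.23671269]), 'eef_rot': array([ 1.79914547e+02, -8.09414649e-03, -1.45460789e+01]), 'contact_force': array([-0.34283763, -0.21144155, -0.53898148]), 'moment': array([ 0.01275938, -0.00177034, -0.02094805]), 'gripper_width': 0.08748467194602864}
```

View pics/scene0.png

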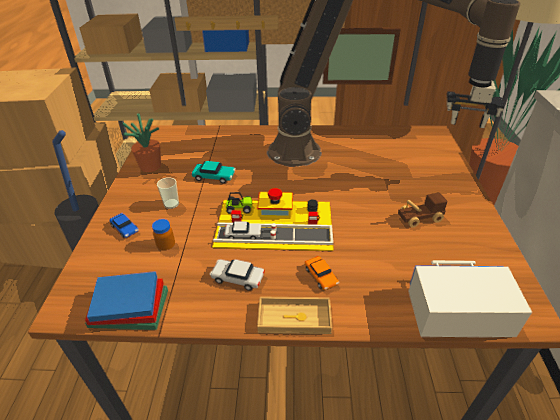

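View pics/top0.png

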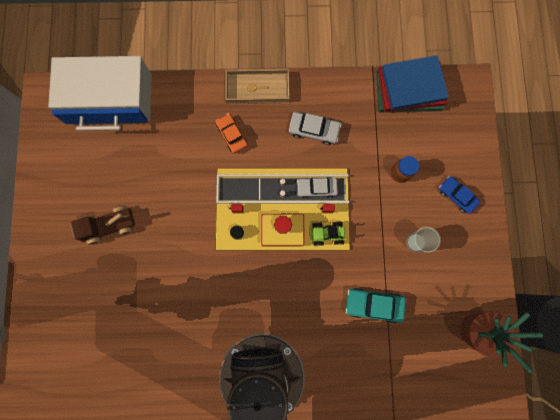

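Candidates for the coupe in the top view: the silver car in the lane (317,187), the larger silver car (315,127), orange (231,133), blue (459,195) and turquoise (376,305). The smaller silver one, in the lane, is the target. The mushroom is at (283,225).

```bash
cat >h.py <<'E'
import cv2,numpy as np
def ray(info,uv):
    K=np.array(info["mtx"]);k=info["k1"];P=np.array(info["pose"])
    uv=np.atleast_2d(uv).astype(float)
    s=cv2.undistortPoints(uv[:,None],K,np.array([k,0,0,0.]))[:,0]
    return P[:3,3],np.c_[s,np.ones(len(s))]@P[:3,:3].T
def onz(info,uv,z):
    o,d=ray(info,uv); return o+d*((z-o[2])/d[:,2])[:,None]
def blobs(m,amin=15):
    n,l,s,c=cv2.connectedComponentsWithStats(m.astype(np.uint8))
    return [(s[i,4],c[i],l==i) for i in range(1,n) if s[i,4]>=amin]
def hsv(p): return cv2.cvtColor(p,cv2.COLOR_RGB2HSV)
def proj(info,X):
    P=np.linalg.inv(info["pose"]);X=np.atleast_2d(X)@P[:3,:3].T+P[:3,3]
    s=X[:,:2]/X[:,2:];s=s*(1+info["k1"]*(s**2).sum(1))[:,None]
    K=np.array(info["mtx"]);return s*[K[0,0],K[1,1]]+[K[0,2],K[1,2]]
E
python3 - <<'E'
import pickle,numpy as np,cv2
from h import *
d=pickle.load(open("d0.pkl","rb"))
p,z,i=d["top"]; H=hsv(p)
Y=(H[:,:,0]>22)&(H[:,:,0]<34)&(H[:,:,1]>150)&(H[:,:,2]>110)
Y[:, :200]=0;Y[:,370:]=0;Y[:150]=0;Y[270:]=0
v,u=np.nonzero(Y); pts=onz(i,np.c_[u,v],0.008)
rc=cv2.minAreaRect(pts[:,:2].astype(np.float32)); print(rc, cv2.boxPoints(rc))
R=((H[:,:,0]<6)|(H[:,:,0]>174))&(H[:,:,1]>150)&(H[:,:,2]>100)
for a,c,m in blobs(R):
    if 200<c[0]<370 and 160<c[1]<270: print("red",a,c,onz(i,c,0.1),onz(i,c,.052))
S=(H[:,:,1]<40)&(H[:,:,2]>130)
for a,c,m in blobs(S,20):
    if 200<c[0]<370 and 160<c[1]<270: print("wh",a,c,onz(i,c,0.03))
x=cv2.resize(p[155:260,205:365],None,fx=5,fy=5,interpolation=cv2.INTER_CUBIC)
cv2.imwrite("pics/c1.png",x[:,:,::-1])
E
```

```text
((0.48699361085891724, -0.06937500834465027), (0.3974701464176178, 0.24543695151805878), 88.77741241455078) [[ 0.36006272 -0.26544645]
 [ 0.60544384 -0.27068323]
 [ 0.6139245   0.12669644]
 [ 0.3685434   0.13193321]]
red 73 [236.12328767 207.08219178] [[0.47774646 0.06064744 0.1       ]] [[0.48620486 0.06517483 0.052     ]]
red 78 [327.91025641 207.1025641 ] [[ 0.47216639 -0.19670413  0.1       ]] [[ 0.48039445 -0.20280022  0.052     ]]
red 227 [282.57268722 224.07048458] [[ 0.4269184  -0.06846704  0.1       ]] [[ 0.43327862 -0.0692695   0.052     ]]
wh 209 [303.6076555  187.22009569] [[ 0.54615327 -0.1352782   0.03      ]]
wh 188 [319.85106383 185.40957447] [[ 0.55065166 -0.18413378  0.03      ]]
wh 67 [333.65671642 187.52238806] [[ 0.54328446 -0.22522083  0.03      ]]
```

View pics/c1.png

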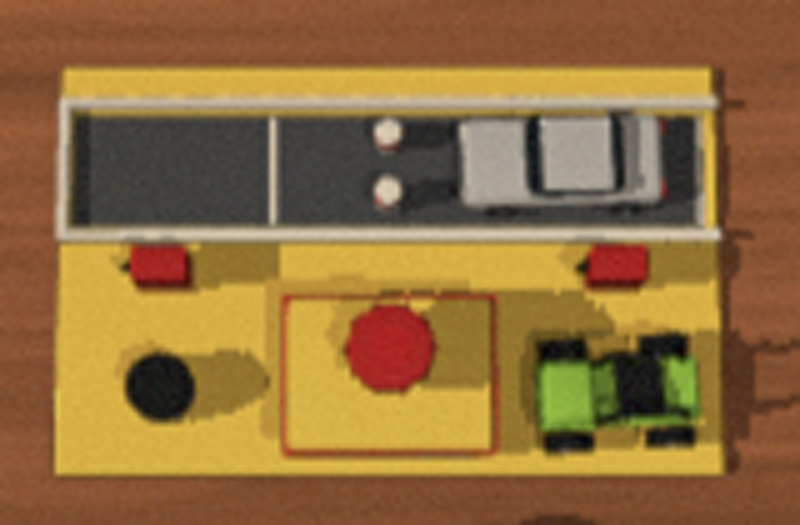

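The crop shows the small silver coupe behind the two bollards with its nose to the left (+y), and the red mushroom at crop (390,348). The station is at about (0.487, -0.069) with a yaw of -1.2°. The tool at yaw -1.2° suits both jobs, so I set out now with the fingers shut.

```bash
python3 -m inch '[{"x":0.6,"y":0.7,"yaw":0.67},{"x":0.6,"y":0.7,"yaw":0.67},{"x":0.6,"y":0.7,"yaw":0.67},{"x":0.6,"y":0.7,"yaw":0.67},{"x":0.7,"y":0.7,"yaw":0.67}]' -1 20
python3 -m inch '[{"x":0.8,"y":0.9},{"x":0.8,"y":0.9},{"x":0.8,"y":0.9},{"x":0.8,"y":0.9},{"x":0.8,"y":0.9}]'
python3 -m inch '[{"x":0.5,"y":1},{"x":0.5,"y":1},{"x":0.5,"y":1},{"x":0.5,"y":1},{"x":0.5,"y":1}]'
```

```text
validation failed for argument at $[0]...
validation failed for argument at $[0]...
validation failed for argument at $[0]...
```

```bash
python3 -m inch '[{"x":0.6,"y":0.7,"z":0,"yaw":0.67},{"x":0.6,"y":0.7,"z":0,"yaw":0.67},{"x":0.6,"y":0.7,"z":0,"yaw":0.67},{"x":0.6,"y":0.7,"z":0,"yaw":0.67},{"x":0.7,"y":0.7,"z":0,"yaw":0.67}]' -1 20
```

```text
time_s: 0.52
tcp_pos: [0.2115, 0.5427, 0.2319]
eef_rot: [179.6, -0.2, -28.3]
contact_force: [0.4, 0.1, 0.5]
gripper_width: 0.0595
```

Positive yaw turns clockwise, so I have to turn back by 27°.

```bash
python3 -m inch '[{"x":0.9,"y":0.6,"z":0,"yaw":-1},{"x":0.9,"y":0.6,"z":0,"yaw":-1},{"x":0.9,"y":0.6,"z":0,"yaw":-1},{"x":0.9,"y":0.6,"z":0,"yaw":-1},{"x":0.9,"y":0.7,"z":0,"yaw":-1}]'
python3 -m inch '[{"x":0.7,"y":1,"z":0,"yaw":-1},{"x":0.7,"y":1,"z":0,"yaw":-0.8},{"x":0.3,"y":1,"z":0,"yaw":0},{"x":0.2,"y":1,"z":0,"yaw":0},{"x":0.2,"y":1,"z":0,"yaw":0}]'
```

```text
time_s: 0.93
tcp_pos: [0.2907, 0.4242, 0.2312]
eef_rot: [179.4, 0.0, -7.6]
contact_force: [0.1, 0.6, 0.0]
gripper_width: 0.0264
time_s: 1.35
tcp_pos: [0.341, 0.2889, 0.231]
eef_rot: [179.2, 0.2, 0.2]
contact_force: [0.5, -1.1, -0.1]
gripper_width: 0.0006
```

```bash
python3 -m inch '[{"x":0.5,"y":1,"z":0,"yaw":0},{"x":0.5,"y":1,"z":0,"yaw":0},{"x":0.4,"y":1,"z":0,"yaw":0},{"x":0.4,"y":1,"z":0,"yaw":0},{"x":0.4,"y":1,"z":0,"yaw":0}]'
python3 -m inch '[{"x":0.4,"y":1,"z":0,"yaw":0},{"x":0.4,"y":1,"z":0,"yaw":0},{"x":0.3,"y":1,"z":0,"yaw":0},{"x":0.2,"y":1,"z":0,"yaw":0},{"x":0.2,"y":1,"z":0,"yaw":0.3}]'
python3 -m inch '[{"x":0,"y":0.7,"z":0,"yaw":0},{"x":0,"y":0.6,"z":0,"yaw":0},{"x":0,"y":0.4,"z":0,"yaw":0},{"x":0,"y":0,"z":0,"yaw":0},{"x":0,"y":0,"z":0,"yaw":0}]'
python3 - <<'E'
from plant import r
import cv2,numpy as np
from h import *
i=r.camera_info("wrist");p,z=r.capture("wrist");s=r.get_state();print(s["tcp_pos"],s["eef_rot"])
cv2.imwrite("pics/w1.png",p[:,:,::-1]); H=hsv(p)
R=((H[:,:,0]<6)|(H[:,:,0]>174))&(H[:,:,1]>150)&(H[:,:,2]>80)
for a,c,m in blobs(R,200): print(a,c,onz(i,c,.1),np.median(z[m]))
E
```

```text
time_s: 1.77
tcp_pos: [0.3962, 0.1565, 0.2321]
eef_rot: [179.2, 0.3, 0.3]
contact_force: [-0.4, 0.5, -0.8]
gripper_width: 0.0004
time_s: 2.18
tcp_pos: [0.4347, 0.0246, 0.2332]
eef_rot: [179.2, 0.3, -0.9]
contact_force: [0.2, -0.1, 0.0]
gripper_width: 0.0003
time_s: 2.6
tcp_pos: [0.4328, -0.0248, 0.2326]
eef_rot: [179.2, 0.5, -1.3]
contact_force: [-0.7, 0.3, 0.5]
gripper_width: 0.0003
[ 0.43271308 -0.02458648  0.2325513 ] [179.17864418   0.46056461  -1.28451311]
1278 [470.60798122 121.4600939 ] [[ 0.48611764 -0.17325705  0.1       ]] 0.32353294
883 [163.02944507 122.63193658] [[0.49044736 0.05013386 0.1       ]] 0.3190285
206 [353.66019417 146.47572816] [[ 0.46990278 -0.08807426  0.1       ]] 0.32379752
2918 [328.94825223 199.7888965 ] [[ 0.42975399 -0.07044839  0.1       ]] 0.2889796
```

View pics/w1.png

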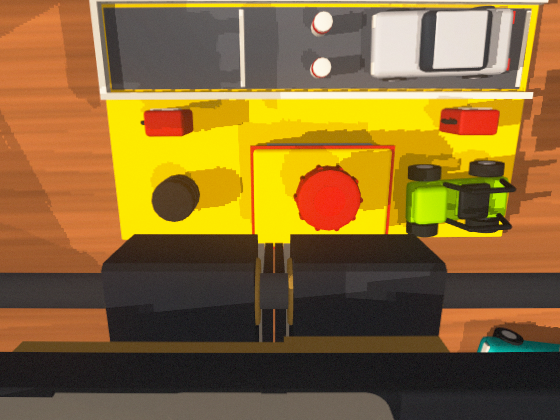

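Wrist view: mushroom at pixel (329,200), world (0.429, -0.070). The bollards (321,20) and (320,67) are up and the coupe is behind them. Next I move above the mushroom and go down.

```bash
python3 -m inch '[{"x":-0.1,"y":0.8,"z":0.3,"yaw":0},{"x":0,"y":0.7,"z":0.8,"yaw":0},{"x":0,"y":0.3,"z":0.9,"yaw":0},{"x":0,"y":0,"z":0.9,"yaw":0},{"x":0,"y":0,"z":0.7,"yaw":0}]'
python3 -m inch '[{"x":0,"y":0,"z":0.4,"yaw":0},{"x":0,"y":0,"z":0,"yaw":0},{"x":0,"y":0,"z":0,"yaw":0}]'
```

```text
time_s: 3.07
tcp_pos: [0.4327, -0.0685, 0.1446]
eef_rot: [179.3, -0.2, -1.0]
contact_force: [-0.3, 0.4, 0.2]
gripper_width: 0.0008
time_s: 3.32
tcp_pos: [0.4304, -0.0675, 0.1305]
eef_rot: [179.3, 0.2, -0.9]
contact_force: [0.2, 0.1, 0.6]
gripper_width: 0.0004
```

```bash
python3 -m inch '[{"x":0,"y":0.1,"z":0.5,"yaw":0},{"x":0,"y":0,"z":0.3,"yaw":0},{"x":0,"y":0,"z":0.1,"yaw":0},{"x":0,"y":0,"z":0,"yaw":0}]'
python3 -m inch '[{"x":0,"y":0,"z":0.2,"yaw":0},{"x":0,"y":0,"z":0.1,"yaw":0},{"x":0,"y":0,"z":0,"yaw":0}]'
```

```text
time_s: 3.65
tcp_pos: [0.4328, -0.0684, 0.1103]
eef_rot: [179.3, -0.0, -0.7]
contact_force: [-0.7, -0.9, 1.2]
gripper_width: 0.0007
time_s: 3.9
tcp_pos: [0.4332, -0.0684, 0.1047]
eef_rot: [179.3, -0.1, -0.6]
contact_force: [-1.8, -0.0, 2.1]
gripper_width: 0.0008
```

```bash
python3 -m inch '[{"x":0,"y":0,"z":0.2,"yaw":0},{"x":0,"y":0,"z":0.2,"yaw":0},{"x":0,"y":0,"z":0.1,"yaw":0}]'
python3 -m inch '[{"x":0,"y":0,"z":0.1,"yaw":0},{"x":0,"y":0,"z":0.1,"yaw":0}]'
```

```text
time_s: 4.15
tcp_pos: [0.4365, -0.0686, 0.0977]
eef_rot: [179.2, -0.4, -0.4]
contact_force: [-17.7, 2.4, 46.7]
gripper_width: 0.0003
time_s: 4.32
tcp_pos: [0.4363, -0.0691, 0.098]
eef_rot: [179.1, -0.5, -0.3]
contact_force: [-16.3, 6.2, 38.3]
gripper_width: 0.0005
```

Hard stop reached. I lift off, check the bollards, and move towards the car's tail.

```bash
python3 -m inch '[{"x":0,"y":0,"z":-0.5,"yaw":0.1},{"x":0,"y":0,"z":-0.8,"yaw":0.1},{"x":0,"y":0,"z":-0.8,"yaw":0},{"x":0,"y":0,"z":-0.8,"yaw":0},{"x":0,"y":0,"z":-0.8,"yaw":0}]'
python3 -m inch '[{"x":0,"y":0,"z":-0.8,"yaw":0},{"x":0,"y":-0.6,"z":-0.5,"yaw":0},{"x":0,"y":-0.6,"z":0,"yaw":0},{"x":0,"y":-0.6,"z":0,"yaw":0},{"x":0,"y":0,"z":0,"yaw":0}]'
python3 - <<'E'
from plant import r
import cv2,numpy as np
from h import *
i=r.camera_info("wrist");p,z=r.capture("wrist");s=r.get_state();print(s["tcp_pos"],s["eef_rot"],s["contact_force"])
cv2.imwrite("pics/w2.png",p[:,:,::-1]); H=hsv(p)
R=((H[:,:,0]<6)|(H[:,:,0]>174))&(H[:,:,1]>150)&(H[:,:,2]>80)
P=np.array(i["pose"])
for a,c,m in blobs(R,200):
  v,u=np.nonzero(m); o,d=ray(i,np.c_[u,v]); X=o+d*z[v,u][:,None]/ (d@P[:3,2])[:,None]; print(a,c,np.median(X,0),np.percentile(X[:,2],90),onz(i,c,.0905))
S=(H[:,:,1]<40)&(H[:,:,2]>130)
for a,c,m in blobs(S,100):
  v,u=np.nonzero(m); o,d=ray(i,np.c_[u,v]); X=o+d*z[v,u][:,None]/ (d@P[:3,2])[:,None]; print("w",a,c,np.median(X,0),X.min(0),X.max(0))
E
```

```text
time_s: 4.73
tcp_pos: [0.4341, -0.0672, 0.1936]
eef_rot: [179.1, -0.4, -1.2]
contact_force: [0.7, -0.7, -0.5]
gripper_width: 0.0005
time_s: 5.15
tcp_pos: [0.4387, -0.0191, 0.235]
eef_rot: [179.4, -1.2, -1.3]
contact_force: [-0.0, -0.2, 0.7]
gripper_width: 0.0003
[ 0.43851861 -0.01981581  0.23483965] [179.41704289  -1.19699884  -1.26969304] [-0.55930173 -1.03466747 -0.37321109]
1195 [474.86192469 134.15230126] [ 0.48323808 -0.19944857  0.05158873] 0.05290944382965742 [[ 0.48591671 -0.17809874  0.0905    ]]
799 [172.76846058 135.51314143] [0.48829626 0.06323449 0.0520451 ] 0.05306593800123567 [[0.49023652 0.05360194 0.0905    ]]
314 [340.14012739 159.34076433] [ 0.46486759 -0.0808329   0.05518444] 0.056072818509996826 [[ 0.46892028 -0.07442864  0.0905    ]]
2652 [334.24170437 207.83748115] [ 0.43066088 -0.07005003  0.09094488] 0.09203929069508124 [[ 0.43018257 -0.0704091   0.0905    ]]
w 2260 [367.5420354   13.81238938] [ 0.58927141 -0.11098782  0.01822937] [ 0.50571951 -0.27354881  0.01523828] [0.59482355 0.05044567 0.38375909]
w 4543 [431.04270306  60.20801233] [ 0.5468329  -0.14661382  0.03379468] [ 0.50571951 -0.25110442  0.00694537] [ 0.57959028 -0.02065552  0.38375909]
w 188 [249.59042553  56.82446809] [ 0.55633004 -0.00326165  0.0089604 ] [ 0.52930144 -0.00548536  0.00694431] [ 0.58228462 -0.00082009  0.01110754]
w 2742 [462.93617797  54.29066375] [ 0.54944883 -0.18388022  0.04842789] [ 0.50571951 -0.20598031  0.04547582] [ 0.57168604 -0.02065552  0.38375909]
w 118 [243.5        109.76271186] [0.50827355 0.00378657 0.01830454] [ 0.50571951 -0.02065552  0.01671296] [0.51131484 0.02299655 0.38375909]
w 1329 [401.15650865 108.17908202] [ 0.50663274 -0.13964309  0.01819152] [ 0.5016385  -0.26950832  0.01582214] [ 0.51114764 -0.02065552  0.38375909]
```

View pics/w2.png

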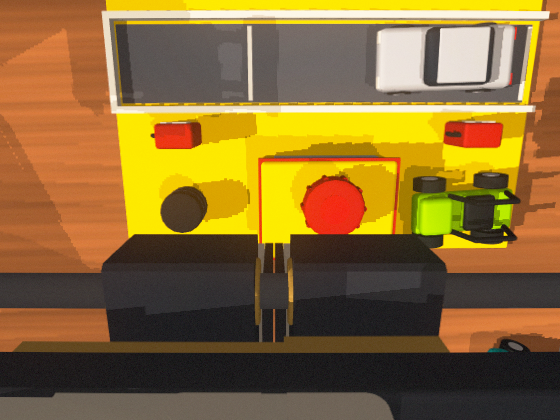

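Bollards are sunk and the mushroom is latched at z≈0.091, centre (0.4305,-0.070). The coupe's tail is at y≈-0.252. Before going down behind the car I check the clearance to the jar.

```bash
python3 - <<'E'
import pickle
from h import *
d=pickle.load(open("d0.pkl","rb"))
for n in("top","scene"):
  p,z,i=d[n];H=hsv(p);P=np.array(i["pose"])
  B=(H[:,:,0]>100)&(H[:,:,0]<125)&(H[:,:,1]>150)&(H[:,:,2]>60)
  for a,c,m in blobs(B,60):
    print(n,a,c,onz(i,c,.09))
    v,u=np.nonzero(m); o,dd=ray(i,np.c_[u,v]); X=o+dd*(z[v,u]/(dd@P[:3,2]))[:,None]; print(np.median(X,0),np.percentile(X,3,0),np.percentile(X,97,0))
E
```

```text
top 2052 [414.33576998  81.97368421] [[ 0.8447416  -0.46929399  0.09      ]]
[ 0.85254226 -0.47553847  0.07122506] [ 0.78810324 -0.55698479  0.06633769] [ 0.92134859 -0.39646802  0.0756613 ]
top 1007 [ 99.38728898 115.10526316] [[0.76134698 0.45988207 0.09      ]]
[0.76487422 0.46508008 0.08471931] [0.76242239 0.34773127 0.03162008] [0.77624748 0.58408525 0.10065919]
top 287 [408.35888502 165.52961672] [[ 0.58999448 -0.43371269  0.09      ]]
[ 0.59035312 -0.43404622  0.0889626 ] [ 0.56677484 -0.45835328  0.08431478] [ 0.61361844 -0.40949272  0.09354848]
top 607 [459.51729819 194.52553542] [[ 0.50204455 -0.57245681  0.09      ]]
[ 0.51260709 -0.59782563  0.02739416] [ 0.46764944 -0.64723834  0.02006035] [ 0.5603842  -0.55448986  0.04291068]
scene 906 [225.63355408  40.29249448] [[-1.30420795 -0.46850048  0.09      ]]
[-0.81090114 -0.38667975  0.2412388 ] [-0.83152186 -0.50774733  0.18413156] [-0.79648747 -0.27464307  0.29591085]
scene 282 [123.23049645 224.53546099] [[ 0.59701272 -0.55771355  0.09      ]]
[ 0.53101039 -0.59445175  0.02686594] [ 0.48845082 -0.64814777  0.01827412] [ 0.568698   -0.55480052  0.04201142]
scene 189 [160.82010582 225.74603175] [[ 0.60086418 -0.43108335  0.09      ]]
[ 0.60022176 -0.43128918  0.08863147] [ 0.57032359 -0.45777864  0.07869469] [ 0.62231073 -0.40825177  0.09282994]
scene 2570 [122.75564202 296.07081712] [[ 0.88572758 -0.46465036  0.09      ]]
[ 0.87231812 -0.47457852  0.07163868] [ 0.79768971 -0.55612026  0.05738212] [ 0.93572642 -0.3938149   0.07512002]
```

Jar at (0.592,-0.433), so descending at y≈-0.286 leaves about 20 mm to the jar and 12 mm to the tail.

```bash
python3 -m inch '[{"x":0.4,"y":0.8,"z":0,"yaw":0},{"x":0.5,"y":1,"z":0,"yaw":0},{"x":0.5,"y":1,"z":0,"yaw":0},{"x":0.5,"y":1,"z":0,"yaw":0},{"x":0.5,"y":1,"z":0,"yaw":0}]'
python3 -m inch '[{"x":0.5,"y":1,"z":0,"yaw":0},{"x":0.5,"y":1,"z":0,"yaw":0},{"x":0.4,"y":0.9,"z":0,"yaw":0},{"x":0.3,"y":0.6,"z":0,"yaw":0},{"x":0,"y":0,"z":0,"yaw":0}]'
```

```text
time_s: 5.62
tcp_pos: [0.4971, -0.1425, 0.2386]
eef_rot: [179.6, -1.4, -0.7]
contact_force: [0.1, 0.8, 1.2]
gripper_width: 0.0006
time_s: 6.03
tcp_pos: [0.5404, -0.2422, 0.2382]
eef_rot: [179.5, -1.3, -0.9]
contact_force: [-0.1, 0.3, 1.0]
gripper_width: 0.0003
```

```bash
python3 -m inch '[{"x":0.2,"y":0.8,"z":0,"yaw":0},{"x":0.1,"y":0.7,"z":0,"yaw":0},{"x":0,"y":0.2,"z":0.6,"yaw":0},{"x":0,"y":0,"z":0.9,"yaw":0},{"x":0,"y":0,"z":0.9,"yaw":0}]'
python3 -m inch '[{"x":0,"y":0,"z":0.9,"yaw":0},{"x":0,"y":0,"z":0.8,"yaw":0},{"x":0,"y":0,"z":0.6,"yaw":0},{"x":0,"y":0,"z":0,"yaw":0}]'
```

```text
time_s: 6.45
tcp_pos: [0.5502, -0.2913, 0.1806]
eef_rot: [179.4, -1.7, -1.0]
contact_force: [0.3, 0.0, -0.5]
gripper_width: 0.0003
time_s: 6.78
tcp_pos: [0.5475, -0.2919, 0.1153]
eef_rot: [179.6, -1.3, -1.2]
contact_force: [0.3, -0.5, -0.3]
gripper_width: 0.0002
```

```bash
python3 -m inch '[{"x":0,"y":-0.2,"z":0.7,"yaw":0},{"x":0,"y":0,"z":0.9,"yaw":0},{"x":0,"y":0,"z":0.8,"yaw":0},{"x":0,"y":0,"z":0.4,"yaw":0},{"x":0,"y":0,"z":0,"yaw":0}]'
```

```text
time_s: 7.2
tcp_pos: [0.5502, -0.2882, 0.0465]
eef_rot: [179.5, -1.5, -1.1]
contact_force: [-1.0, 0.4, -0.2]
gripper_width: 0.0004
```

```bash
python3 -m inch '[{"x":-0.15,"y":0,"z":0.4,"yaw":0},{"x":0,"y":0,"z":0.1,"yaw":0},{"x":0,"y":-0.3,"z":0,"yaw":0},{"x":0,"y":-0.3,"z":0,"yaw":0},{"x":0,"y":-0.4,"z":0,"yaw":0}]'
python3 -m inch '[{"x":0,"y":-0.4,"z":0,"yaw":0},{"x":0,"y":-0.4,"z":0,"yaw":0},{"x":0,"y":-0.4,"z":0,"yaw":0},{"x":0,"y":-0.4,"z":0,"yaw":0}]'
```

```text
time_s: 7.62
tcp_pos: [0.5489, -0.2637, 0.0365]
eef_rot: [179.4, -1.7, -1.2]
contact_force: [0.3, -1.0, -0.8]
gripper_width: 0.0005
time_s: 7.95
tcp_pos: [0.5506, -0.219, 0.038]
eef_rot: [179.4, -1.9, -1.1]
contact_force: [0.4, -2.1, -1.3]
gripper_width: 0.0002
```

```bash
python3 -m inch '[{"x":-0.05,"y":-0.4,"z":0.1,"yaw":0},{"x":-0.05,"y":-0.4,"z":0.1,"yaw":0},{"x":0,"y":-0.4,"z":0.05,"yaw":0},{"x":0,"y":-0.4,"z":0,"yaw":0},{"x":0,"y":-0.4,"z":0,"yaw":0}]'
python3 -m inch '[{"x":0,"y":-0.4,"z":0.05,"yaw":0},{"x":0,"y":-0.4,"z":0,"yaw":0},{"x":0,"y":-0.4,"z":0.05,"yaw":0},{"x":0,"y":-0.4,"z":0,"yaw":0},{"x":0,"y":-0.4,"z":0,"yaw":0}]'
```

```text
time_s: 8.37
tcp_pos: [0.5509, -0.1642, 0.0326]
eef_rot: [179.3, -2.1, -1.0]
contact_force: [-0.1, -4.0, 3.3]
gripper_width: 0.0005
time_s: 8.78
tcp_pos: [0.5518, -0.1091, 0.0294]
eef_rot: [179.2, -2.1, -1.0]
contact_force: [-0.8, -4.5, 4.1]
gripper_width: 0.0003
```

```bash
python3 -m inch '[{"x":0,"y":-0.4,"z":-0.05,"yaw":0},{"x":0,"y":-0.4,"z":0,"yaw":0},{"x":0,"y":-0.3,"z":0,"yaw":0},{"x":0,"y":-0.3,"z":0,"yaw":0},{"x":0,"y":-0.3,"z":0,"yaw":0}]'
python3 -m inch '[{"x":0,"y":-0.2,"z":0,"yaw":0},{"x":0,"y":-0.2,"z":0,"yaw":0},{"x":0,"y":0,"z":0,"yaw":0}]'
```

```text
time_s: 9.2
tcp_pos: [0.5514, -0.0609, 0.0294]
eef_rot: [179.2, -2.0, -1.0]
contact_force: [-0.6, -4.3, 3.4]
gripper_width: 0.0007
time_s: 9.45
tcp_pos: [0.5517, -0.0484, 0.0293]
eef_rot: [179.3, -2.0, -0.9]
contact_force: [0.2, -2.5, 1.5]
gripper_width: 0.0005
```

```bash
python3 -m inch '[{"x":0,"y":0.4,"z":-0.1,"yaw":0},{"x":0,"y":0.4,"z":-0.6,"yaw":0},{"x":0,"y":0,"z":-1,"yaw":0},{"x":0,"y":0,"z":-1,"yaw":0},{"x":0,"y":0,"z":-1,"yaw":0}]'
python3 -m inch '[{"x":0,"y":0,"z":-1,"yaw":0},{"x":0,"y":0,"z":-1,"yaw":0},{"x":-0.8,"y":0,"z":-1,"yaw":0},{"x":-1,"y":0,"z":-1,"yaw":0},{"x":-1,"y":0,"z":0,"yaw":0}]' 1
python3 - <<'E'
from plant import r
import cv2,numpy as np
from h import *
i=r.camera_info("wrist");p,z=r.capture("wrist");s=r.get_state();print(s["tcp_pos"],s["eef_rot"],s["contact_force"])
cv2.imwrite("pics/w3.png",p[:,:,::-1]); H=hsv(p)
R=((H[:,:,0]<6)|(H[:,:,0]>174))&(H[:,:,1]>150)&(H[:,:,2]>80)
P=np.array(i["pose"])
for n,M in(("r",R),("w",(H[:,:,1]<40)&(H[:,:,2]>130))):
 for a,c,m in blobs(M,200):
  v,u=np.nonzero(m); o,d=ray(i,np.c_[u,v]); X=o+d*z[v,u][:,None]/ (d@P[:3,2])[:,None]; print(n,a,c,np.median(X,0),np.percentile(X,2,0),np.percentile(X,98,0))
E
```

```text
time_s: 9.87
tcp_pos: [0.543, -0.0696, 0.118]
eef_rot: [179.2, -1.2, -1.0]
contact_force: [0.6, 0.7, -0.0]
gripper_width: 0.0001
time_s: 10.28
tcp_pos: [0.4731, -0.0698, 0.2246]
eef_rot: [179.4, -1.4, -1.2]
contact_force: [1.1, 0.2, 0.8]
gripper_width: 0.0281
[ 0.46756018 -0.07005364  0.22245754] [179.47675163  -1.23023699  -1.25807857] [-7.64912357  0.14902068 -4.05866908]
r 668 [115.95808383 181.14670659] [0.48620111 0.06185909 0.05207585] [0.47808114 0.04789478 0.05033889] [0.49491092 0.07733334 0.05387025]
r 881 [420.54029512 179.61520999] [ 0.48142683 -0.20041201  0.0518552 ] [ 0.47218931 -0.21995727  0.02418477] [ 0.49070581 -0.18606669  0.0536248 ]
r 2171 [271.84292953 253.6444035 ] [ 0.4320052  -0.07064328  0.0910763 ] [ 0.41633435 -0.09198731  0.08932762] [ 0.45074705 -0.04891487  0.09302075]
w 554 [ 54.87725632 106.95126354] [0.54988965 0.12375055 0.01809597] [0.50760537 0.12058535 0.00088546] [0.5892049  0.13286245 0.0197982 ]
w 3059 [160.59267735 104.55148741] [0.5490166  0.01996076 0.04819355] [ 0.52289799 -0.00054826  0.00816318] [0.57222465 0.04181645 0.04987065]
w 1424 [210.54845506 108.09901685] [ 0.54597494 -0.02149746  0.03354402] [ 0.51896845 -0.03096327  0.00766405] [0.57213739 0.00725813 0.03550915]
w 2493 [110.15363016 106.47372643] [0.54869476 0.06771209 0.03383797] [0.52033    0.05104195 0.0077437 ] [0.57482373 0.09037838 0.03594007]
w 247 [472.44129555 107.10121457] [ 0.54217469 -0.26228484  0.0090834 ] [ 0.51223689 -0.26448011  0.00735027] [ 0.57072385 -0.26016016  0.01067126]
```

View pics/w3.png

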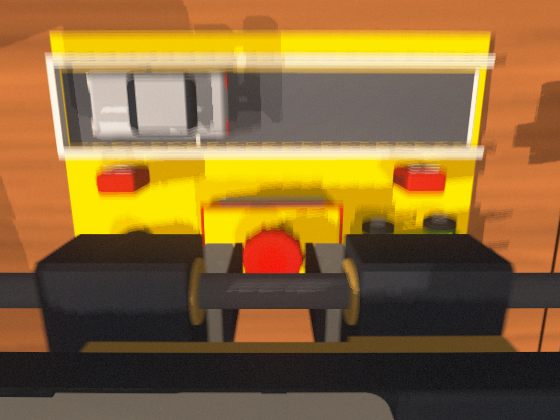

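The wrist view, a bit blurred by motion, shows the coupe's body (90–228, 105) spanning y −0.031 to 0.090, so its centre is about 0.101 past the bollards. The mushroom is still latched at z 0.091. Next I go above it with the gripper open.

```bash
python3 -m inch '[{"x":-0.7,"y":0,"z":0.3,"yaw":0},{"x":-0.6,"y":0,"z":0.5,"yaw":0},{"x":-0.1,"y":0,"z":0.7,"yaw":0},{"x":0,"y":0,"z":0.7,"yaw":0},{"x":0,"y":0,"z":0,"yaw":0}]' 1
python3 -m inch '[{"x":0,"y":0,"z":0,"yaw":0},{"x":0,"y":0,"z":0,"yaw":0},{"x":0,"y":0,"z":0,"yaw":0},{"x":0,"y":0,"z":0,"yaw":0},{"x":0,"y":0,"z":0,"yaw":0}]'
```

```text
time_s: 10.75
tcp_pos: [0.4295, -0.0715, 0.1668]
eef_rot: [179.8, -1.6, -1.4]
contact_force: [-0.7, 0.2, 0.0]
gripper_width: 0.0655
time_s: 11.17
tcp_pos: [0.4306, -0.0724, 0.1688]
eef_rot: [179.8, -1.6, -1.5]
contact_force: [0.7, -0.4, -0.4]
gripper_width: 0.0873
```

```bash
python3 -m inch '[{"x":0,"y":-0.1,"z":0.7,"yaw":0},{"x":0,"y":0,"z":0.8,"yaw":0},{"x":0,"y":0,"z":0.8,"yaw":0},{"x":0,"y":0,"z":0.6,"yaw":0},{"x":0,"y":0,"z":0,"yaw":0}]'
```

```text
time_s: 11.58
tcp_pos: [0.4373, -0.0691, 0.0978]
eef_rot: [180.0, -2.2, -1.4]
contact_force: [-0.7, -0.6, 0.3]
gripper_width: 0.0878
```

```bash
python3 -m inch '[{"x":-0.3,"y":0,"z":0.4,"yaw":0},{"x":-0.1,"y":0,"z":0.2,"yaw":0},{"x":0,"y":0,"z":0,"yaw":0}]'
```

```text
time_s: 11.83
tcp_pos: [0.4292, -0.0687, 0.0835]
eef_rot: [180.0, -2.2, -1.4]
contact_force: [0.1, -0.8, 1.2]
gripper_width: 0.0878
```

Now about 5 mm more down, then close with 25 N.

```bash
python3 -m inch '[{"x":0,"y":0,"z":0.2,"yaw":0},{"x":0.05,"y":0,"z":0,"yaw":0}]'
python3 -m inch '[{"x":0,"y":0,"z":0,"yaw":0},{"x":0,"y":0,"z":0,"yaw":0},{"x":0,"y":0,"z":0,"yaw":0},{"x":0,"y":0,"z":0,"yaw":0},{"x":0,"y":0,"z":0,"yaw":0}]' -1 25
python3 -m inch '[{"x":0,"y":0,"z":0,"yaw":0},{"x":0,"y":0,"z":0,"yaw":0}]'
python3 -c "
from plant import r
s=r.get_state();print(s['moment'],s['joints'])"
```

```text
time_s: 12.0
tcp_pos: [0.4318, -0.0684, 0.0798]
eef_rot: [180.0, -2.3, -1.4]
contact_force: [0.2, -0.1, -0.4]
gripper_width: 0.0878
time_s: 12.42
tcp_pos: [0.4344, -0.068, 0.0818]
eef_rot: [-180.0, -2.6, -1.3]
contact_force: [-0.7, -0.1, 0.2]
gripper_width: 0.0603
time_s: 12.58
tcp_pos: [0.4344, -0.0684, 0.0822]
eef_rot: [180.0, -2.6, -1.3]
contact_force: [1.0, -5.3, 1.5]
gripper_width: 0.0496
[-1.78954632 -0.03970409 -0.04337396] [ 17.69725503   6.74074956 -42.35475513   1.36844922 -38.50447206
  69.95232202]
```

Gripped at 49.6 mm, but 4 mm off centre in x. I open a little, recentre and regrip before turning.

```bash
python3 -m inch '[{"x":0,"y":0,"z":0,"yaw":0},{"x":-0.1,"y":0,"z":0.1,"yaw":0},{"x":-0.15,"y":0.05,"z":0.1,"yaw":0}]' 0.5
python3 -m inch '[{"x":-0.02,"y":0,"z":0.02,"yaw":0},{"x":-0.02,"y":0,"z":0.02,"yaw":0},{"x":-0.02,"y":0,"z":0.02,"yaw":0},{"x":-0.02,"y":0,"z":0.02,"yaw":0}]' -1 25
```

```text
time_s: 12.83
tcp_pos: [0.4289, -0.0695, 0.0771]
eef_rot: [180.0, -2.6, -1.3]
contact_force: [-0.1, 0.6, 0.2]
gripper_width: 0.0627
time_s: 13.17
tcp_pos: [0.4258, -0.0693, 0.0742]
eef_rot: [-180.0, -2.6, -1.3]
contact_force: [-0.4, 1.7, 4.0]
gripper_width: 0.0495
```

```bash
python3 -m inch '[{"x":0,"y":0,"z":-0.1,"yaw":0},{"x":0.1,"y":0,"z":-0.05,"yaw":0},{"x":0.08,"y":0,"z":0,"yaw":0}]' 0.5
python3 -m inch '[{"x":0,"y":0,"z":0,"yaw":0},{"x":0,"y":0,"z":0,"yaw":0},{"x":0,"y":0,"z":0,"yaw":0},{"x":0,"y":0,"z":0,"yaw":0}]' -1 25
```

```text
time_s: 13.42
tcp_pos: [0.4301, -0.0693, 0.0784]
eef_rot: [-180.0, -2.6, -1.3]
contact_force: [0.8, -0.0, -0.5]
gripper_width: 0.0628
time_s: 13.75
tcp_pos: [0.4307, -0.0693, 0.0785]
eef_rot: [-180.0, -2.6, -1.3]
contact_force: [-0.4, 0.3, 1.7]
gripper_width: 0.0495
```

```bash
for k in 1; do python3 -m inch '[{"x":0,"y":0,"z":0,"yaw":1},{"x":0,"y":0,"z":0,"yaw":1},{"x":0,"y":0,"z":0,"yaw":1},{"x":0,"y":0,"z":0,"yaw":1},{"x":0,"y":0,"z":0,"yaw":1}]'; done; python3 -c "
from plant import r
s=r.get_state();print(s['moment'],s['joints'])"
```

```text
time_s: 14.17
tcp_pos: [0.4302, -0.0707, 0.0785]
eef_rot: [-179.3, -2.4, -21.9]
contact_force: [0.7, -1.6, 0.8]
gripper_width: 0.0494
[-0.93363162 -0.02604322  0.01672129] [ 17.66340668   6.76671542 -43.08855066   1.56032663 -37.86404616
  49.23523492]
```

```bash
python3 -m inch '[{"x":0,"y":0,"z":0,"yaw":1},{"x":0,"y":0,"z":0,"yaw":1},{"x":0,"y":0,"z":0,"yaw":1},{"x":0,"y":0,"z":0,"yaw":1},{"x":0,"y":0,"z":0,"yaw":1}]'
python3 -m inch '[{"x":0,"y":0,"z":0,"yaw":1},{"x":0,"y":0,"z":0,"yaw":1},{"x":0,"y":0,"z":0,"yaw":1},{"x":0,"y":0,"z":0,"yaw":1},{"x":0,"y":0,"z":0,"yaw":1}]'
python3 -c "
from plant import r
s=r.get_state();print(s['moment'],s['joints'])"
```

```text
time_s: 14.58
tcp_pos: [0.4292, -0.0719, 0.0783]
eef_rot: [-178.8, -1.9, -42.8]
contact_force: [-0.2, 0.9, 1.0]
gripper_width: 0.0493
time_s: 15.0
tcp_pos: [0.4285, -0.072, 0.0781]
eef_rot: [-178.4, -1.4, -63.7]
contact_force: [0.8, 2.1, -1.7]
gripper_width: 0.0496
[0.4609374  0.65573033 0.04529028] [ 17.71299827   6.85736765 -43.14668569   1.84333041 -38.17311128
   7.21872101]
```

```bash
python3 -m inch '[{"x":0,"y":-0.03,"z":0,"yaw":1},{"x":0,"y":-0.03,"z":0,"yaw":1},{"x":0,"y":-0.03,"z":0,"yaw":1},{"x":0,"y":0,"z":0,"yaw":1},{"x":0,"y":0,"z":0,"yaw":1}]'
python3 -m inch '[{"x":0,"y":0,"z":0,"yaw":1},{"x":0,"y":0,"z":0,"yaw":1},{"x":0,"y":0,"z":0,"yaw":0},{"x":0,"y":0,"z":0,"yaw":0}]'
python3 -c "
from plant import r
s=r.get_state();print(s['moment'],s['joints'])"
```

```text
time_s: 15.42
tcp_pos: [0.4279, -0.0721, 0.078]
eef_rot: [-178.4, -0.9, -84.6]
contact_force: [1.6, 2.6, 2.2]
gripper_width: 0.0491
time_s: 15.75
tcp_pos: [0.4277, -0.0718, 0.0781]
eef_rot: [-178.3, -0.6, -93.0]
contact_force: [-0.3, 1.8, 1.2]
gripper_width: 0.0494
[0.38039149 0.28222905 0.00328559] [ 17.82466265   7.01414921 -42.96110283   1.88765506 -38.68145306
 -22.31379773]
```

```bash
python3 -m inch '[{"x":0,"y":0,"z":0,"yaw":1},{"x":0,"y":0,"z":0,"yaw":1},{"x":0,"y":0,"z":0,"yaw":0}]'
python3 -m inch '[{"x":0,"y":0,"z":0,"yaw":1},{"x":0,"y":0,"z":0,"yaw":1},{"x":0,"y":0,"z":0,"yaw":0}]'
python3 -c "
from plant import r
s=r.get_state();print(s['moment'],s['joints'])"
```

```text
time_s: 16.0
tcp_pos: [0.4272, -0.0718, 0.0781]
eef_rot: [-178.3, -0.4, -100.9]
contact_force: [0.5, 2.7, 1.9]
gripper_width: 0.0496
time_s: 16.25
tcp_pos: [0.4271, -0.0717, 0.0783]
eef_rot: [-178.3, -0.2, -108.5]
contact_force: [-0.2, 1.8, 3.5]
gripper_width: 0.0495
[0.78987299 0.65837848 0.02203025] [ 17.85449235   6.98672512 -42.95427208   1.86938945 -38.78940878
 -37.82683463]
```

```bash
python3 -m inch '[{"x":0,"y":0,"z":0,"yaw":0},{"x":0,"y":0,"z":0,"yaw":0},{"x":0,"y":0,"z":0,"yaw":0}]' 0.5
cat >b.py <<'E'
from plant import r
from h import *
import sys,pickle
i=r.camera_info("scene");p,z=r.capture("scene")
q=pickle.load(open("d0.pkl","rb"))["scene"][0]
for x in(.5325,.5685):
  c=proj(i,[x,-.0725,.026])[0].round().astype(int);print(c,p[c[1]-1:c[1]+2,c[0]-1:c[0]+2].mean((0,1)),"start",q[c[1]-1:c[1]+2,c[0]-1:c[0]+2].mean((0,1)))
cv2.imwrite(f"pics/{sys.argv[1]}.png",cv2.resize(p[150:270,190:350],None,fx=5,fy=5,interpolation=cv2.INTER_CUBIC)[:,:,::-1])
E
python3 b.py s1
```

```text
time_s: 16.5
tcp_pos: [0.4272, -0.0718, 0.0782]
eef_rot: [-178.2, -0.2, -107.9]
contact_force: [-0.1, 0.5, -0.6]
gripper_width: 0.0629
[273 227] [145.77777778  82.33333333  68.        ] start [144.33333333  81.44444444  65.55555556]
[272 234] [152.77777778  87.          70.        ] start [149.77777778  84.66666667  66.77777778]
```

View pics/s1.png

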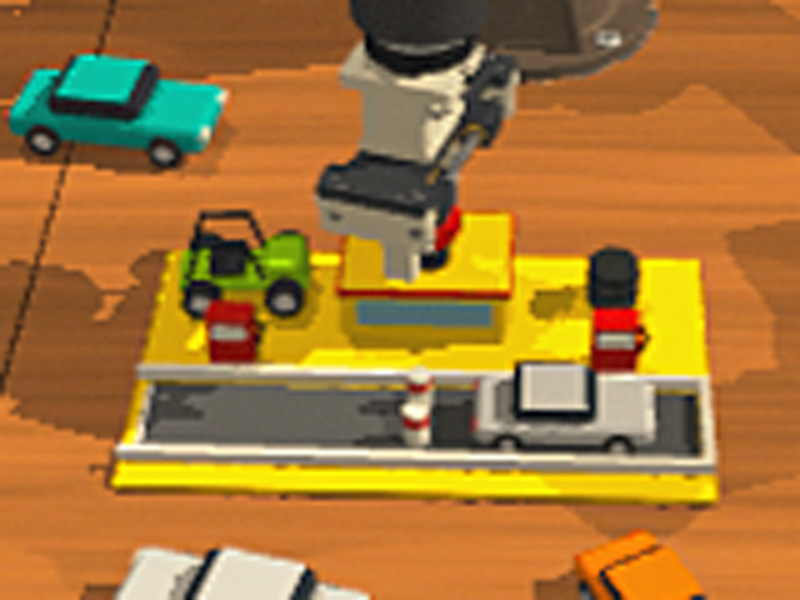

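The scene crop shows both bollards standing (418,400), with the coupe past them. I open fully and back off straight up.

```bash
python3 -m inch '[{"x":0,"y":0,"z":0,"yaw":0},{"x":0,"y":0,"z":0,"yaw":0},{"x":0,"y":0,"z":0,"yaw":0},{"x":0,"y":0,"z":-0.3,"yaw":0},{"x":0,"y":0,"z":-0.6,"yaw":0}]' 1
python3 -m inch '[{"x":0,"y":0,"z":-0.8,"yaw":0},{"x":0,"y":0,"z":-1,"yaw":0},{"x":0,"y":0,"z":-1,"yaw":0},{"x":0,"y":0,"z":-1,"yaw":0},{"x":0,"y":0,"z":-1,"yaw":0}]'
python3 -m inch '[{"x":0.6,"y":0,"z":-0.8,"yaw":0},{"x":1,"y":0,"z":0,"yaw":0},{"x":0.5,"y":0,"z":0,"yaw":0},{"x":0,"y":0,"z":0,"yaw":0},{"x":0,"y":0,"z":0,"yaw":0}]'
python3 b.py s2; python3 - <<'E'
from plant import r
from h import *
import time
i=r.camera_info("wrist");p,z=r.capture("wrist");s=r.get_state();print(s["tcp_pos"],s["eef_rot"],s["contact_force"],s["time_s"]);H=hsv(p)
P=np.array(i["pose"])
R=((H[:,:,0]<6)|(H[:,:,0]>174))&(H[:,:,1]>150)&(H[:,:,2]>80)
for n,M in(("r",R),("w",(H[:,:,1]<40)&(H[:,:,2]>130))):
 for a,c,m in blobs(M,100):
  v,u=np.nonzero(m); o,d=ray(i,np.c_[u,v]); X=o+d*z[v,u][:,None]/ (d@P[:3,2])[:,None]; print(n,a,c.round(),np.median(X,0).round(4),np.percentile(X,2,0).round(3),np.percentile(X,98,0).round(3))
cv2.imwrite("pics/w4.png",p[:,:,::-1])
E
```

```text
time_s: 16.97
tcp_pos: [0.4242, -0.0723, 0.0989]
eef_rot: [-178.6, -0.4, -107.8]
contact_force: [-0.1, -0.1, -0.0]
gripper_width: 0.0868
time_s: 17.38
tcp_pos: [0.4183, -0.0714, 0.2237]
eef_rot: [-178.9, -0.6, -107.7]
contact_force: [1.5, -0.3, -0.2]
gripper_width: 0.0875
time_s: 17.8
tcp_pos: [0.404, -0.1224, 0.2559]
eef_rot: [-178.1, -0.3, -107.5]
contact_force: [0.2, -0.2, -0.6]
gripper_width: 0.0877
[273 227] [144.33333333  81.33333333  66.55555556] start [144.33333333  81.44444444  65.55555556]
[272 234] [146.55555556  81.88888889  66.44444444] start [149.77777778  84.66666667  66.77777778]
[ 0.40417113 -0.12190701  0.25548997] [-178.13336341   -0.2690673  -107.45537678] [0.03773354 0.22167245 0.44897391] 17.9
r 830 [175. 120.] [ 0.4811 -0.206   0.052 ] [ 0.471 -0.221  0.048] [ 0.492 -0.19   0.054]
r 114 [298. 171.] [ 0.3836 -0.1304  0.0552] [ 0.372 -0.132  0.054] [ 0.413 -0.11   0.056]
r 1954 [270. 254.] [ 0.4281 -0.0737  0.1002] [ 0.407 -0.093  0.056] [ 0.464 -0.055  0.102]
r 163 [259. 336.] [0.4838 0.0466 0.022 ] [0.477 0.045 0.012] [0.495 0.056 0.034]
w 949 [172. 155.] [ 0.5061 -0.1721  0.0182] [ 0.502 -0.268  0.017] [ 0.51  -0.072  0.02 ]
w 222 [108.  83.] [ 0.5451 -0.2626  0.0091] [ 0.514 -0.265  0.008] [ 0.577 -0.26   0.011]
w 767 [ 94. 162.] [ 0.5874 -0.1955  0.0182] [ 0.584 -0.27   0.017] [ 0.591 -0.102  0.02 ]
w 262 [  3. 218.] [ 0.7049 -0.1659  0.0248] [ 0.698 -0.193  0.02 ] [ 0.71  -0.152  0.031]
w 277 [214. 331.] [0.5284 0.0227 0.0319] [ 0.526 -0.007  0.027] [0.531 0.05  0.034]
w 131 [234. 327.] [0.5099 0.0317 0.018 ] [0.507 0.011 0.017] [0.513 0.05  0.019]
w 1051 [189. 340.] [0.5507 0.0144 0.0485] [ 0.532 -0.001  0.047] [0.573 0.033 0.05 ]
```

View pics/w4.png

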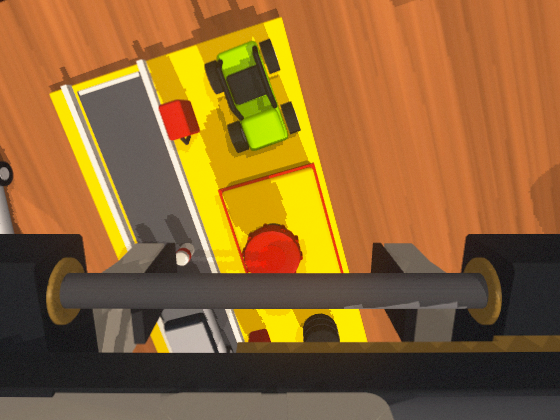

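View pics/s2.png

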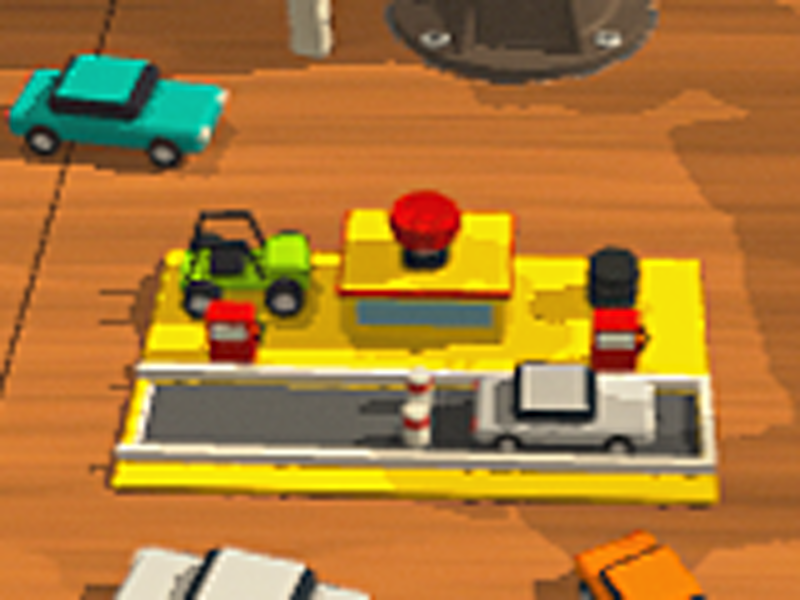

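The mushroom is fully up (top at z 0.100), the bollards stand, the coupe sits beyond them, and the arm is clear. Handing in.

```bash
python3 -c "
from plant import r
print(r.close_job())"
```

```text
the job is handed in; nothing more can be done
None
```

The job is done and handed in at about 18 s of the 67 s allowed; no verdict was reported. I pressed the mushroom to its hard stop so that it latched, and both bollards sank. I then pushed the silver coupe along the lane with closed fingers and twisted the mushroom about 107° clockwise until it sprang up.

- **Mushroom:** its top measures z ≈ 0.100 m, which is fully up.
- **Bollards:** both stand, as seen in the scene picture. I did not measure their height.
- **Coupe:** its centre was about 0.10 m beyond the bollard line, measured after the push. It still stands there on its wheels in the last picture.
- **Other things:** the buggy stands as before. I did not re-check the tow truck, tumbler or jar at the end, but the arm never came near the truck or tumbler. The closest pass was about 12 mm from the jar.
- **Arm:** it ended clear of everything, with about 0 N on the wrist.
- **Misses on the way:** the press peaked at about 47 N along the fingers at the hard stop. The limit for the arm and gripper body is 40 N, and I took it not to cover the fingertips, so this is the one point I can't rule out. The first grip was off centre, so I opened and regripped twice. One early turn went the wrong way and was corrected in the air.

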